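# Trim rings on the lock barrel, then key in, quarter turn and hold

## Robot

A 7-joint arm with a two-finger parallel gripper is mounted at the origin on the work surface. World frame = base frame: x ahead of the robot, y to its left, z up, the work surface at z = 0. Lengths are in m, angles in rad, forces in N, time in s.
With the tool pointing down it reaches from about 0.35 to 0.9 m from the base axis. Payload 8.1 kg.
Tool frame: the origin (TCP) lies midway between the tips of the shut fingers; the grasp point (between the pads) lies 19 mm behind it; y points along the fingers, z is the direction in which the jaws open and shut, and the axes are right-handed (so a half turn about y gives the same grasp; the last joint's range is limited). The gripper opens to 85 mm and grips with 20 to 120 N. Pads are 22 mm wide; open, the fingers measure 114 mm over their backs; the gripper's body (76 mm by 85 mm) begins 54 mm behind the grasp point. The pads swing forward as they close: fully open they stand 13 mm farther back than shut.
Start: joints at [-0.103, 0.434, 0.025, 1.573, -0.012, 1.134, -0.075], TCP at [0.625, -0, 0.231] pointing down, gripper open.
Joint ranges: [-2.62, 2.62], [-0.44, 2.09], [-1.27, 1.32], [0.08, 2.57], [-1.32, 4.46], [0.12, 2], [-2.74, 2.74]. Speed limits (rad/s): [2.22, 2.22, 3.01, 3.01, 3.14, 3.14, 3.14].

## Interface

Orientations are given as a unit quaternion [x, y, z, w].
In Python, from plant import bot gives the robot as it stands. The module is installed in compiled form; this text tells all that it offers.
- The arm moves only by the tool drive_tool, never from a script. Its argument "targets" is a list of rows, each a list of 5 numbers: the shift along the world's x, y, z in mm, then the turn about the world's z in degrees, then the closure in counts, from 0 (fully open) to 255 (shut). In form: [[x, y, z, yaw, fingers], ...]. A call has 1 to 12 rows; each row is the pose to reach, as a shift and turn from the pose commanded when the call began; what a row does not reach only later rows make up. A row lasts 1/10 s, in which the tool goes at most 50 mm and 8.59 degrees, less where a joint would pass 70% of its speed; a pose out of reach is approached as far as the arm can. A call with a gripper value outside its range is refused whole. The fingers move at their own pace and stop on an object; "squeeze" is the grip in N (left out, the last holds). Time passes only in rows, so rows that repeat a pose let the fingers close. It gives the time, the measured TCP pose, the force and the opening at its end, in the units of the state.
- bot.observe(): the state, without advancing time (a new reading comes with each control period).
- bot.camera(name): name is "scene" or "side" or "wrist"; returns (picture, depth): 384x512x3 uint8, red, green, blue; 384x512 float32, m along the optical axis (not along the pixel's ray), 0 where there is no reading.
- bot.camera_params(name): a dict with "fx", "fy", "cx", "cy" (pixels), "rvec" (rotation vector, rad) and "tvec" (3), from world to camera coordinates, as OpenCV has them; the wrist camera has in their place "hand_eye" (4x4, takes a point from camera to tool coordinates, whose origin is the TCP and whose axes are the tool frame's). Camera axes: x right, y down, z forward; pixel columns grow to the right and rows downward; lengths in m; the calibration is good to about 2 mm. A picture is of the moment at which its call begins: read the wrist's pose just before it. camera_params takes no time and is no camera call.
- bot.finish_job(): hands the job in, once; it reports no verdict.
The state is a dict: "time": time; "joint_pos": joint angles; "joint_vel": joint speeds; "tau": joint torques, N m; "tcp_pos": TCP position; "orientation": TCP orientation; "wrist_force": force on the tool from outside, world axes, zero at the start; "torque": the same for the moment, N m; "gripper_width": finger opening in m.
Only numpy, scipy, OpenCV 4.12 (cv2) and the standard library are available. Lean on these libraries where they do the work, as an engineer would, in place of code of your own. Each camera call takes 0.05 s, during which the arm holds its last target.

## Task

Finish and try the lock of the small metal lock box: lower the wide flat steel ring over the lock barrel onto the lid, then the narrower, taller ring onto the first, both fully home. Then take the key with the large rectangular bow from the wooden rest, push it into the keyhole past the stiff pins (wiggle it if it sticks) until its flange sits on the barrel, turn it a quarter clockwise, as far as it goes, and finish with the gripper still holding it turned against the return spring. Leave the spare key and everything else where they are.

Things in the scene. Friction and masses are not known exactly. Their poses are not given: they have to be found in the camera images.
- lock_mouth (a point): Keyhole: centre of the top face of the lock barrel, 102 mm above the shelf; z up. The slot is 15 mm long along this frame's y and 7 mm wide along x, through a fixed face 6 mm thick; the turning plug (slot 15.5 x 5.5 mm) lies below, so the key turns only when fully in and cannot come out while turned. Two sprung sticky pins in the plug resist the key on its last 12 mm in (about 5 N each).
- lock_foot (a point): Centre of the barrel's foot, on the lid, 32 mm under lock_mouth; same axes. The lock box is fixed: pale metal case 160 x 160 mm, lid 164 x 164 mm, its flat top 70 mm above the shelf, in its middle an upright round steel lock barrel, 26 mm in diameter (top edge chamfered to 23), 32 mm high. A bolt on the box's +x side slides as the plug turns.
- plug (a joint): Turn of the lock's plug, rad: 0 at rest (slot along lock_mouth's y), grows clockwise seen from above, hard stop at 1.6. The key has about 0.13 rad of play in it. A return spring (0.03 N m at 0, 0.11 N m at a quarter turn) drives it back to 0 when the key is let go.
- washer_mid (a point): Wide flat ring: outer diameter 48 mm, hole 31 mm, 10 mm high, 60 g, ring of plain steel. The point is at its centre, half-way up; z is its axis. It starts lying flat on the shelf (its underside at height 0). It goes on first.
- collar_mid (a point): Narrow tall ring: outer diameter 38 mm, hole 31 mm, 14 mm high, 40 g, ring of plain steel. The point is at its centre, half-way up; z is its axis. It starts lying flat on the shelf (its underside at height 0). It goes on second, on top of the wide one. The two rings' places may be swapped.
- key_bow (a point): Key to use, steel, 60 g, upright, blade down, in one of the rest's two slots. Point: centre of its bow (head), which is 32 mm wide along this frame's x, 10 mm thick along y, 44 mm tall along z (up): solid in its lower 26 mm, then a 12 x 16 mm opening. The rest's slot runs along the key's x; lift over 25 mm to clear it. The key fits the lock either way round.
- key_flange (a point): Same axes as key_bow, 25 mm below it: centre of the underside of the key's round flange (20 mm in diameter, 3 mm thick, right under the bow). It rests on the wooden rest now, and on the barrel's top when the key is home. Below it: 10 mm of round shank 6 mm in diameter, then a flat bit 12 mm wide (x), 4 mm thick (y), with a rounded nose 22.7 mm below the flange.
- rest_top (a point): Wooden key rest fixed to the shelf, 140 mm (this frame's x) x 50 mm (y) x 34 mm high. The point is the middle of its top face; the two key slots lie 34 mm to either side along x.
- sparekey_bow (a point): Spare key, not to be used: like the other but with a small round bow 24 mm in diameter, 10 mm thick; in the other slot of the rest, 68 mm from the key. The point is the centre of its bow, 14.5 mm above the flange's underside.
- mug: Steel mug, 80 mm in diameter, 85 mm high, with a handle; origin under its middle. Bystander.
- sugar: White ceramic lidded sugar bowl, 94 mm in diameter, 88 mm high; origin under its middle. Bystander.
- spatula: Bamboo spatula lying flat, 280 mm long along its x. Bystander.
- clip: Plastic clip, 50 x 12 x 16 mm, lying on the shelf; origin under its middle. Bystander.
- jar: Jar with a white cap, 60 mm in diameter, 85 mm high; origin under its middle. Bystander.
There are look-alikes about, which are no part of the job. What is shaped like the part that bears lock_mouth but turquoise or yellow is not meant.

How it is judged:
On the way, in this order (a step that is already met when the one before it is completed fails the run):
1. the wide ring lies flat on the lid around the barrel (z of washer_mid in the frame of lock_foot between 0.002 and 0.008 m and horizontal distance between washer_mid and lock_foot below 0.006 m and (angle between washer_mid's own z axis and vertical below 0.12 rad or angle between washer_mid's own z axis and vertical above 3.02 rad)), for 0.2 s.
2. the narrow ring sits on the wide one around the barrel (all of step 1 and z of collar_mid in the frame of lock_foot between 0.014 and 0.02 m and horizontal distance between collar_mid and lock_foot below 0.006 m and (angle between collar_mid's own z axis and vertical below 0.12 rad or angle between collar_mid's own z axis and vertical above 3.02 rad)), for 0.2 s.
3. the key is fully in the lock, its flange on the barrel (all of step 2 and z of key_bow in the frame of lock_mouth between 0.02 and 0.0275 m and horizontal distance between key_bow and lock_mouth below 0.006 m and angle between key_bow's own z axis and vertical below 0.15 rad), for 0.1 s.
4. the key has turned the plug a quarter (at least 1.3 rad) (z of key_bow in the frame of lock_mouth between 0.02 and 0.0275 m and horizontal distance between key_bow and lock_mouth below 0.006 m and angle between key_bow's own z axis and vertical below 0.15 rad and value of joint plug above 1.3 rad), for 0.2 s.
At the end, for the whole second after the job is handed in: Both rings are home on the barrel (wide one flat on the lid, narrow one on it, each within 3 mm of height and 6 mm of the axis), the key's flange is within 2.5 mm of the barrel top, the plug is turned by at least 1.3 rad and still, and the fingers hold the key (over 2 N) through the last second (all of step 2 and all of step 4 and velocity of joint plug between -0.2 and 0.2 rad/s and contact force between the fingers and key above 2 N and linear speed of each of washer, collar below 0.02 m/s); the arm keeps its last pose, push and grip.
It fails at once if the spare key is displaced by more than 30 mm (distance of sparekey_bow from where it was at the start of the episode above 0.03 m).
It fails at once if a bystander (mug, sugar bowl, spatula, clip or jar) is displaced by more than 30 mm (distance of any of mug, sugar, spatula, clip, jar from where it was at the start of the episode above 0.03 m).
It also fails if it takes over 67 s, if anything falls off the work surface, if the arm or the gripper's body presses on something with over 40 N, if the wrist force passes 120 N, or if a joint passes its speed limit or range.

## Working session

There is one attempt and no reset: what is moved stays moved. The work goes in short steps, Python scripts to look and compute and a tool call to move; the robot and the scene stay as the last step left them, time stands still between calls to the robot, and variables do not carry over. Pictures are saved under pics/ and viewed, and the job is handed in when it is done.

Besides the shell and the picture viewer there is one more tool, called after ">>>" by a JSON object that holds its "name" and its "arguments", one argument or row to a line. drive_tool: Moves the arm, as the interface text tells. Its arguments: {"type":"object","properties":{"targets":{"type":"array"},"squeeze":{"type":"number"}},"required":["targets"]}

```bash
mkdir -p pics
cat > h.py <<'E'
import numpy as np,cv2
from plant import bot
from scipy.spatial.transform import Rotation as R
def cam(name):
    s=bot.observe(); im,d=bot.camera(name); p=bot.camera_params(name)
    K=np.array([[p['fx'],0,p['cx']],[0,p['fy'],p['cy']],[0,0,1.]])
    if 'hand_eye' in p:
        T=np.eye(4);T[:3,:3]=R.from_quat(s['orientation']).as_matrix();T[:3,3]=s['tcp_pos'];T=T@np.array(p['hand_eye'])
    else:
        T=np.eye(4);Rm=cv2.Rodrigues(np.array(p['rvec'],float))[0];T[:3,:3]=Rm.T;T[:3,3]=-Rm.T@np.array(p['tvec']).ravel()
    return im,d,K,T
def ray(K,T,u,v,z):
    r=T[:3,:3]@np.linalg.inv(K)@np.array([u,v,1.]);o=T[:3,3];return o+r*(z-o[2])/r[2]
def cloud(d,K,T):
    v,u=np.indices(d.shape);P=np.stack([(u-K[0,2])/K[0,0]*d,(v-K[1,2])/K[1,1]*d,d],-1)
    return P@T[:3,:3].T+T[:3,3]
def save(name,im,s=1.5):
    cv2.imwrite('pics/'+name,cv2.resize(im[:,:,::-1],None,fx=s,fy=s))
def load(n):
    z=np.load(n+'.npz');return z['im'],z['d'],z['K'],z['T']
E
python3 - <<'E'
from h import *
print(bot.observe())
for n in ['scene','side','wrist']:
    im,d,K,T=cam(n);np.savez(n+'.npz',im=im,d=d,K=K,T=T);save(n+'.png',im)
    print(n,K[0,0],T.round(3).tolist())
E
```

```text
{'time': 0.0, 'joint_pos': array([-0.10257151,  0.43522165,  0.02499871,  1.57408934, -0.01162252,
        1.13401918, -0.07509841]), 'joint_vel': array([ 0.00270363, -0.00090137,  0.00027356,  0.00153413, -0.00188071,
        0.00031385,  0.00066611]), 'tau': array([ 8.97134169e-05, -6.70461059e+01,  1.02531374e+00, -3.16203833e+01,
        1.55155628e-02,  1.25530543e-02, -1.11555586e-06]), 'tcp_pos': array([ 6.24491243e-01, -8.23463048e-05,  2.30530097e-01]), 'orientation': array([ 0.50039772, -0.50039516,  0.49966928, -0.49953721]), 'wrist_force': array([ 0.06108034, -0.03000326, -0.07736149]), 'torque': array([-0.01779487,  0.03422246, -0.04088107]), 'gripper_width': 0.08538095570980142}
scene 483.123680983264 [[-0.503, 0.699, -0.508, 1.395], [0.864, 0.415, -0.285, 0.479], [0.012, -0.582, -0.813, 1.497], [0.0, 0.0, 0.0, 1.0]]
side 387.6509272876254 [[0.85, -0.347, 0.398, 0.051], [-0.527, -0.527, 0.666, -0.836], [-0.021, -0.776, -0.631, 0.854], [0.0, 0.0, 0.0, 1.0]]
wrist 285.76472825794883 [[1.0, -0.0, -0.001, 0.625], [-0.001, -0.959, -0.282, 0.072], [-0.001, 0.282, -0.959, 0.373], [0.0, 0.0, 0.0, 1.0]]
```

View pics/scene.png

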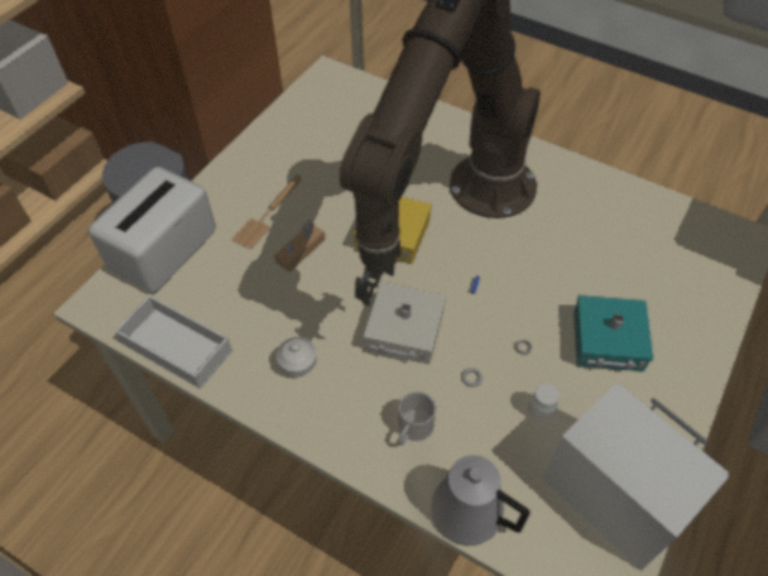

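View pics/side.png

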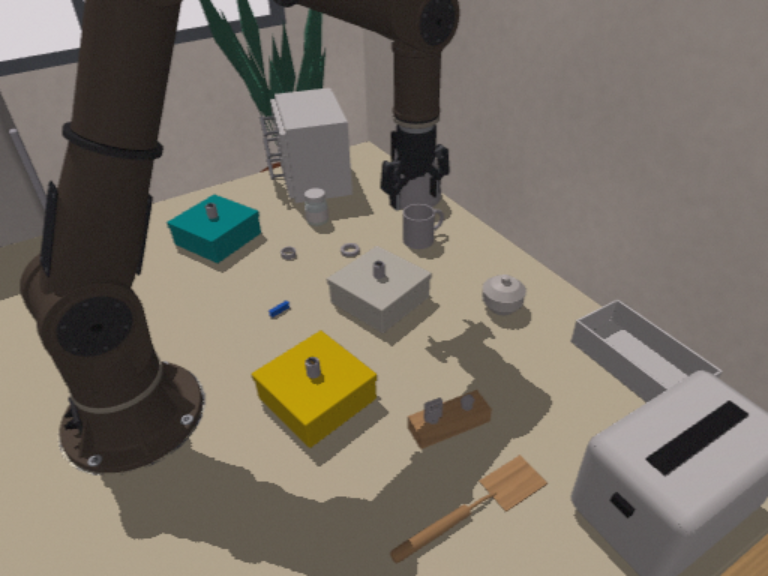

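View pics/wrist.png

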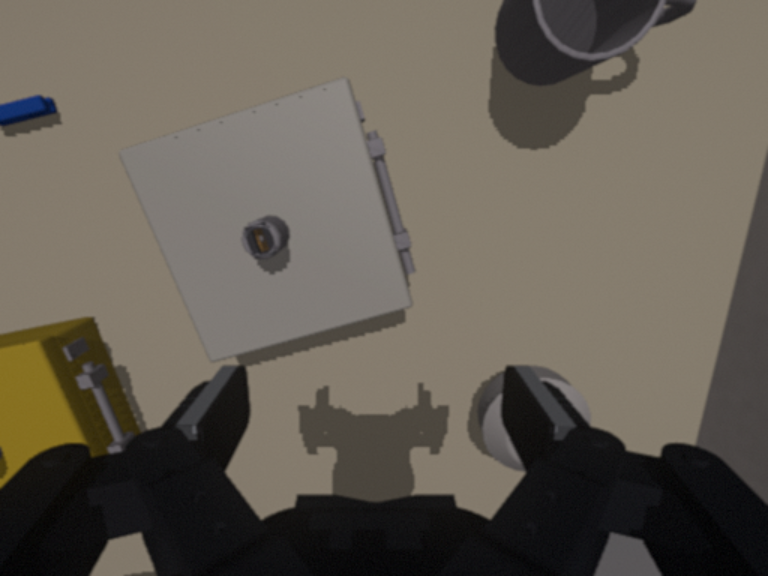

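Wrist view: the white box with its barrel is at about (264,238) in the 1.5x picture. In the side view the rings are at (288,253) and (350,249), and the rest with the rectangular key is at (433,410).

Run:
```python
from h import *
s=bot.observe();print(R.from_quat(s['orientation']).as_matrix().round(3).tolist())
def pk(n,pts):
    im,d,K,T=load(n);P=cloud(d,K,T)
    for (u,v) in pts:
        u/=1.5;v/=1.5
        print(n,int(u*1.5),int(v*1.5),P[int(v),int(u)].round(3),'z0',ray(K,T,u,v,0)[:2].round(3))
pk('side',[(288,253),(350,249),(433,410),(468,402),(378,266),(420,430),(488,400),(280,310),(418,225),(503,290),(316,205)])
pk('scene',[(471,377),(523,347),(405,310)])
pk('wrist',[(262,238),(121,154),(347,80),(411,304),(211,360)])
# ring masks side/scene by height
for n in ['scene','side']:
    im,d,K,T=load(n);P=cloud(d,K,T)
    c=(P[...,2]>0.005)&(P[...,2]<0.03)&(P[...,0]>.4)&(P[...,1]<0.1)&(P[...,0]<1)
    nn,l,st,ce=cv2.connectedComponentsWithStats(c.astype(np.uint8))
    for i in range(1,nn):
        if st[i,4]>25: 
            q=P[l==i];print(n,(ce[i]*1.5).round(),st[i],q.mean(0).round(3),q.min(0).round(3),q.max(0).round(3))
```

```text
[[0.0, -0.001, 1.0], [-1.0, -0.0, 0.0], [0.0, -1.0, -0.001]]
side 288 253 [ 0.456  0.308 -0.   ] z0 [0.454 0.303]
side 350 249 [0.591 0.232 0.001] z0 [0.592 0.232]
side 433 410 [ 0.44  -0.333  0.063] z0 [ 0.472 -0.295]
side 468 402 [ 0.51  -0.344  0.048] z0 [ 0.537 -0.315]
side 378 266 [0.547 0.017 0.103] z0 [0.615 0.133]
side 420 430 [ 0.413 -0.337  0.034] z0 [ 0.427 -0.318]
side 488 400 [ 0.571 -0.33   0.001] z0 [ 0.572 -0.331]
side 280 310 [0.347 0.114 0.005] z0 [0.349 0.115]
side 418 225 [0.732 0.14  0.071] z0 [0.797 0.228]
side 503 290 [ 0.744 -0.16   0.07 ] z0 [ 0.806 -0.102]
side 316 205 [0.573 0.377 0.065] z0 [0.616 0.47 ]
scene 471 377 [0.582 0.227 0.   ] z0 [0.583 0.227]
scene 523 347 [0.447 0.296 0.003] z0 [0.445 0.298]
scene 405 310 [0.553 0.029 0.098] z0 [ 0.497 -0.001]
wrist 262 238 [0.55  0.028 0.09 ] z0 [0.526 0.013]
wrist 121 154 [0.454 0.082 0.071] z0 [0.415 0.083]
wrist 347 80 [0.607 0.127 0.069] z0 [0.603 0.139]
wrist 411 304 [0.625 0.072 0.373] z0 [ 0.658 -0.047]
wrist 211 360 [ 0.497 -0.07   0.069] z0 [ 0.469 -0.103]
scene [298. 254.] [182 156  34  25 150] [ 0.4
[... 551 characters left out ...]
018] [ 0.453 -0.073  0.005] [0.647 0.084 0.03 ]
side [499. 310.] [322 201  21   9  51] [ 0.736 -0.167  0.021] [ 0.717 -0.187  0.005] [ 0.766 -0.132  0.03 ]
side [642. 348.] [ 391  208   73   51 1066] [ 0.906 -0.401  0.012] [ 0.849 -0.5    0.005] [ 0.931 -0.305  0.03 ]
side [612. 367.] [380 222  57  46 403] [ 0.811 -0.406  0.018] [ 0.807 -0.501  0.005] [ 0.815 -0.301  0.03 ]
side [448. 429.] [272 274  55  24 315] [ 0.461 -0.354  0.018] [ 0.403 -0.37   0.005] [ 0.542 -0.304  0.03 ]
side [482. 499.] [312 326  21  14  58] [ 0.429 -0.486  0.011] [ 0.401 -0.489  0.005] [ 0.461 -0.481  0.016]
side [607. 541.] [383 338  44  46  59] [ 0.534 -0.64   0.024] [ 0.531 -0.698  0.014] [ 0.538 -0.577  0.03 ]
```

Run:
```python
from h import *
im,d,K,T=load('side'); save('s1.png',im[100:300,150:350],3.5)
im,d,K,T=load('scene'); save('s2.png',im[180:280,220:380],4.5)
```

```text
(no output)
```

View pics/s1.png

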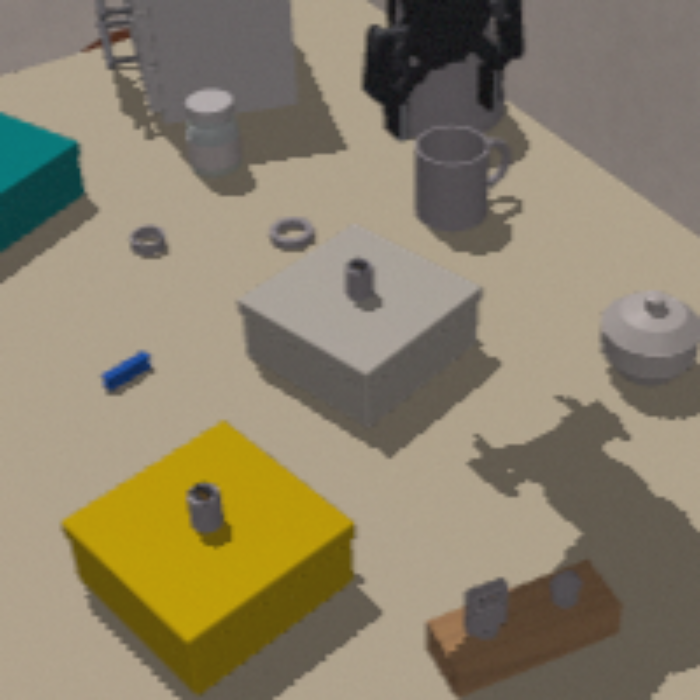

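View pics/s2.png

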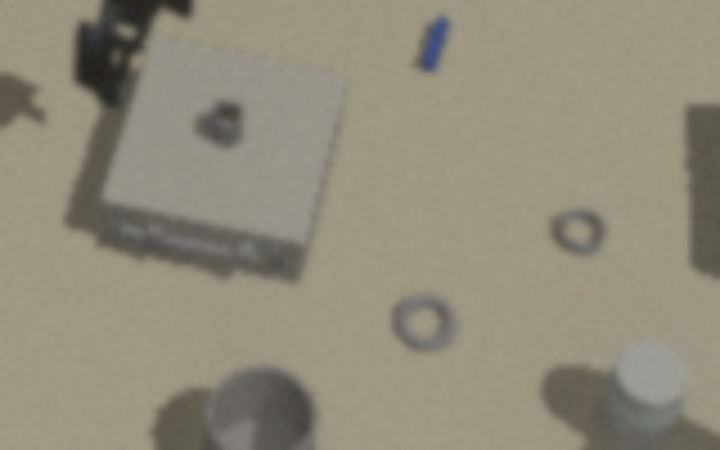

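>>> {"name": "drive_tool", "arguments": {
  "targets": [
    [-38,14,-15,0,0],
    [-75,28,-30,0,0],
    [-75,28,-30,0,0],
    [-75,28,-30,0,0]
  ]
}}

```text
time: 0.55
tcp_pos: [0.5491, 0.0282, 0.2011]
orientation: [0.5, -0.5, 0.5, -0.5]
wrist_force: [1.1, -0.5, 0.4]
gripper_width: 0.0854
```

Run:
```python
from h import *
print(bot.observe()['tcp_pos'])
im,d,K,T=cam('wrist');np.savez('w1.npz',im=im,d=d,K=K,T=T);save('w1.png',im)
save('w1b.png',im[120:300,150:350],4 if 0 else 3)
```

```text
[0.54914427 0.02824963 0.20112268]
```

View pics/w1.png

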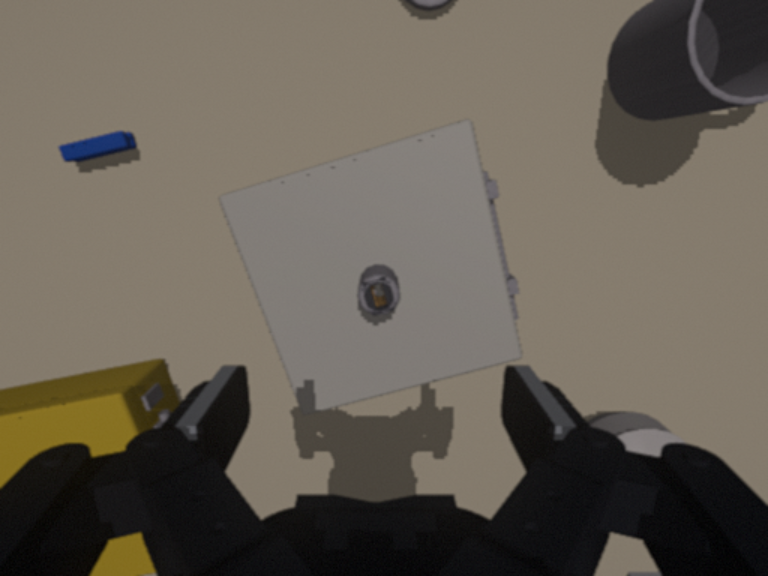

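The barrel top is at about (378,294) at 1.5x, with the slot showing orange inside.

Run:
```python
from h import *
im,d,K,T=load('w1');c=im[165:230,220:285];cv2.imwrite('pics/w1z.png',cv2.resize(c[:,:,::-1],None,fx=9,fy=9,interpolation=cv2.INTER_CUBIC))
# lid corners
g=(np.abs(cloud(d,K,T)[...,2]-0.07)<0.006).astype(np.uint8)
n,l,st,ce=cv2.connectedComponentsWithStats(g);i=1+np.argmax(st[1:,4])
cn=max(cv2.findContours((l==i).astype(np.uint8),0,1)[0],key=cv2.contourArea)
h=cv2.convexHull(cn).reshape(-1,2)
W=np.array([ray(K,T,u,v,.07)[:2] for u,v in h],np.float32);r=cv2.minAreaRect(W);print(r)
# barrel top: depth mask
P=cloud(d,K,T);m=((P[...,2]>.094)&(P[...,2]<.125));m[:165]=0;m[230:]=0;m[:,:220]=0;m[:,285:]=0
vv,uu=np.nonzero(m);print(len(uu),uu.mean(),vv.mean(),np.median(P[m][:,2]))
pts=np.stack([uu,vv],1).astype(np.float32);h=cv2.convexHull(pts).reshape(-1,2);print(cv2.minEnclosingCircle(pts))
W=np.array([ray(K,T,u,v,.101)[:2] for u,v in h],np.float32);print(cv2.minEnclosingCircle(W),cv2.fitEllipse(W))
hsv=cv2.cvtColor(im,cv2.COLOR_RGB2HSV);o=(hsv[...,1]>110)&(hsv[...,0]<25);o[:165]=0;o[230:]=0;o[:,:220]=0;o[:,285:]=0
vv,uu=np.nonzero(o);print(len(uu),uu.mean(),vv.mean(),ray(K,T,uu.mean(),vv.mean(),.095))
```

```text
((0.5512409806251526, 0.029034875333309174), (0.16202525794506073, 0.16218943893909454), 16.394668579101562)
543 251.60773480662982 195.41436464088397 0.10126893439161325
((251.98837280273438, 195.44186401367188), 14.550251960754395)
((0.551608145236969, 0.029557395726442337), 0.013287444598972797) ((0.551329493522644, 0.029440268874168396), (0.02499495819211006, 0.026338500902056694), 10.238104820251465)
38 252.68421052631578 200.3421052631579 [0.55225128 0.0232753  0.095     ]
```

View pics/w1z.png

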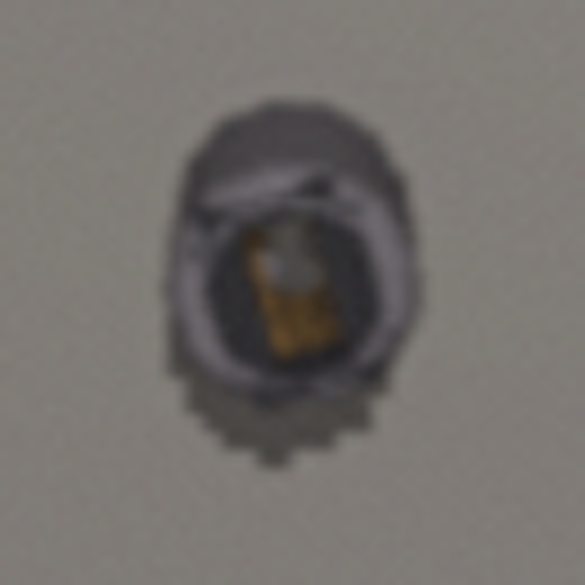

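Lid centre, barrel disc and slot agree: centre (0.5515, 0.029), box yaw 16.4°. The lid measures 162 mm against the given 164. Next, a look at the wide ring.

>>> {"name": "drive_tool", "arguments": {
  "targets": [
    [10,50,0,0,0],
    [20,100,0,0,0],
    [30,150,-30,0,0],
    [38,200,-70,0,0],
    [38,200,-70,0,0],
    [38,200,-70,0,0],
    [38,200,-70,0,0]
  ]
}}

```text
time: 1.3
tcp_pos: [0.5892, 0.2277, 0.1312]
orientation: [0.5, -0.5, 0.5, -0.5]
wrist_force: [0.1, -0.3, 0.1]
gripper_width: 0.0855
```

```bash
cat > ring.py <<'E'
import sys
from h import *
def ring(tag,h):
    print(bot.observe()['tcp_pos'])
    im,d,K,T=cam('wrist');np.savez(tag+'.npz',im=im,d=d,K=K,T=T);save(tag+'.png',im)
    P=cloud(d,K,T);m=((P[...,2]>h*0.4)&(P[...,2]<.03)).astype(np.uint8)
    n,l,st,ce=cv2.connectedComponentsWithStats(m)
    for i in range(1,n):
        if st[i,4]>100:
            cn=max(cv2.findContours((l==i).astype(np.uint8),0,1)[0],key=cv2.contourArea).reshape(-1,2)
            W=np.array([ray(K,T,u,v,h)[:2] for u,v in cn],np.float32)
            q=P[l==i];top=q[q[:,2]>h*.8]
            print(ce[i]*1.5,st[i],'circ',cv2.minEnclosingCircle(W),'zmed',np.median(q[:,2]).round(4),'topc',((top.min(0)+top.max(0))/2).round(4),top.mean(0).round(4), (top.max(0)-top.min(0)).round(4))
ring(sys.argv[1],float(sys.argv[2]))
E
python3 ring.py w2 .010
```

```text
[0.58919641 0.22772243 0.13119213]
[361.06225681  16.65466926] [209   0  63  21 514] circ ((0.5821553468704224, 0.38586968183517456), 0.024896670132875443) zmed 0.0189 topc [0.582  0.3783 0.019 ] [0.5828 0.3754 0.02  ] [0.048  0.0125 0.022 ]
[754.64099454  83.16403881] [ 490    0   22  111 1649] circ ((0.8091169595718384, 0.34355440735816956), 0.04386039450764656) zmed 0.0122 topc [0.807  0.3452 0.0156] [0.8004 0.3442 0.0147] [0.0262 0.0809 0.0151]
[136.31145717 167.30589544] [ 68  90  49  44 899] circ ((0.45037519931793213, 0.2999982535839081), 0.021078985184431076) zmed 0.0126 topc [0.4503 0.3    0.0118] [0.4502 0.3004 0.0125] [0.0374 0.0364 0.0075]
[368.25394737 281.04868421] [ 221  164   50   48 1140] circ ((0.585817277431488, 0.2303864061832428), 0.023922806605696678) zmed 0.0094 topc [0.5857 0.2298 0.0098] [0.5858 0.2304 0.0095] [0.0472 0.0469 0.0036]
[593.26853377 337.10708402] [ 372  202   75   70 1214] circ ((0.7531515955924988, 0.1763296276330948), 0.041179168969392776) zmed 0.0179 topc [0.7439 0.1814 0.019 ] [0.7299 0.1955 0.0195] [0.058  0.0672 0.022 ]
[665.19272076 396.08949881] [421 243  45  42 838] circ ((0.7886223793029785, 0.14880622923374176), 0.029751379042863846) zmed 0.0213 topc [0.7747 0.1602 0.019 ] [0.782  0.1547 0.0209] [0.035  0.0439 0.022 ]
[ 32.88370253 436.59018987] [  0 280  47  23 632] circ ((0.34606096148490906, 0.11632697284221649), 0.028983812779188156) zmed 0.0148 topc [0.3475 0.1168 0.0128] [0.3491 0.1183 0.0147] [0.045  0.0204 0.0093]
[316.58485714 450.69771429] [ 150  280  124   42 1750] circ ((0.5475325584411621, 0.0947437435388565), 0.06781443953514099) zmed 0.0175 topc [0.5471 0.1092 0.019 ] [0.5488 0.1105 0.0192] [0.1316 0.0376 0.022 ]
```

View pics/w2.png

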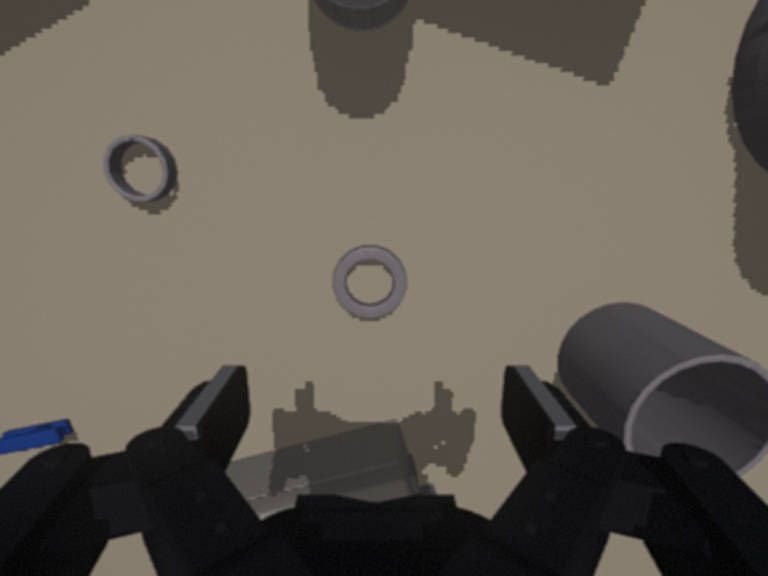

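Wide ring (368,281) at (0.5858, 0.2300), diameter 48 ✓. Narrow ring (136,167) at (0.450, 0.300). Descending on the wide ring.

>>> {"name": "drive_tool", "arguments": {
  "targets": [
    [-3.4,2.3,-40,0,0],
    [-3.4,2.3,-80,0,0],
    [-3.4,2.3,-110,0,0],
    [-3.4,2.3,-127,0,0],
    [-3.4,2.3,-127,0,0],
    [-3.4,2.3,-127,0,130],
    [-3.4,2.3,-127,0,160],
    [-3.4,2.3,-127,0,160],
    [-3.4,2.3,-127,0,160],
    [-3.4,2.3,-127,0,160]
  ],
  "squeeze": 30
}}

```text
time: 2.35
tcp_pos: [0.5859, 0.2304, 0.0064]
orientation: [-0.499, 0.5, -0.501, 0.501]
wrist_force: [-1.3, -2.4, 7.9]
gripper_width: 0.0446
```

Run:
```python
from h import *
s=bot.observe();print(s['tcp_pos'],s['gripper_width'],s['wrist_force'])
im,d,K,T=cam('wrist');save('w3.png',im)
im,d,K,T=cam('side');save('w3s.png',im[130:190,200:260],9)
```

```text
[0.58592169 0.23038317 0.00639453] 0.044583493266939785 [-1.2603552  -2.3963807   7.91334588]
```

View pics/w3.png

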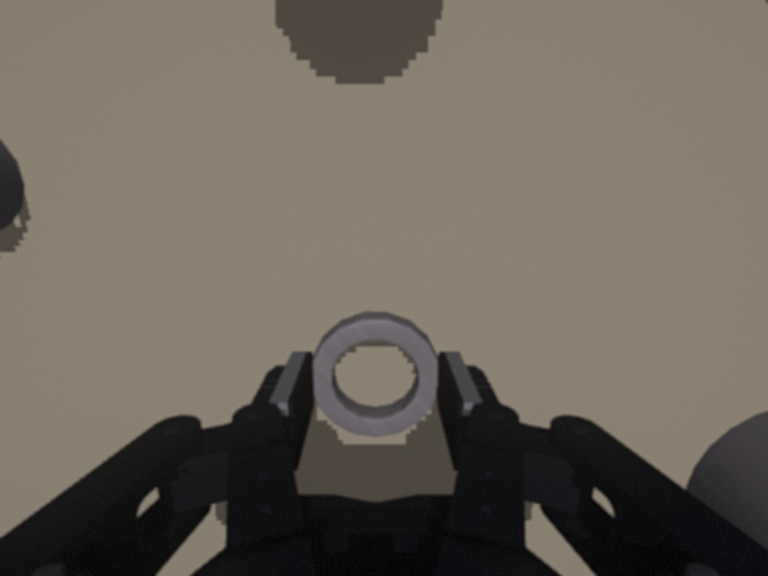

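View pics/w3s.png

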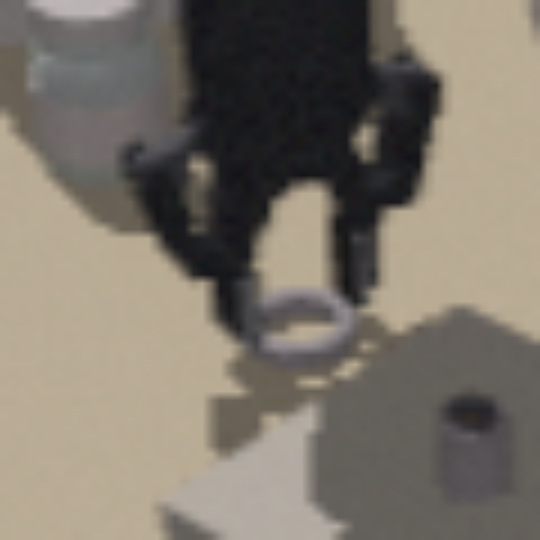

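The ring is between the pads (centre at (375,374) in the wrist view). Lifting it, then carrying it to the barrel and checking.

>>> {"name": "drive_tool", "arguments": {
  "targets": [
    [0,0,30,0,160],
    [0,0,80,0,160],
    [0,0,130,0,160],
    [0,-10,155,0,160],
    [-9,-50,155,0,160],
    [-18,-100,155,0,160],
    [-26,-150,155,0,160],
    [-34,-201,155,0,160],
    [-34,-201,155,0,160],
    [-34,-201,155,0,160],
    [-34,-201,155,0,160]
  ]
}}

```text
time: 3.55
tcp_pos: [0.551, 0.0306, 0.16]
orientation: [-0.5, 0.5, -0.5, 0.501]
wrist_force: [0.9, -0.6, -0.9]
gripper_width: 0.0443
```

Run:
```python
from h import *
s=bot.observe();print(s['tcp_pos'],s['gripper_width'],s['wrist_force'])
im,d,K,T=cam('wrist');np.savez('w4.npz',im=im,d=d,K=K,T=T);save('w4.png',im)
im,d,K,T=cam('side');save('w4s.png',im[130:220,200:310],6)
```

```text
[0.55100486 0.03060512 0.16000937] 0.04425272545265893 [ 0.89953687 -0.59058159 -0.91503491]
```

View pics/w4.png

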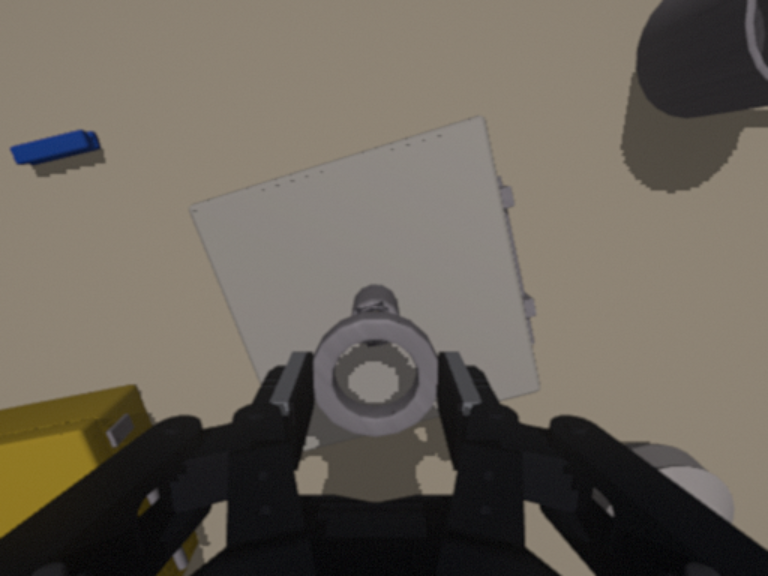

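View pics/w4s.png

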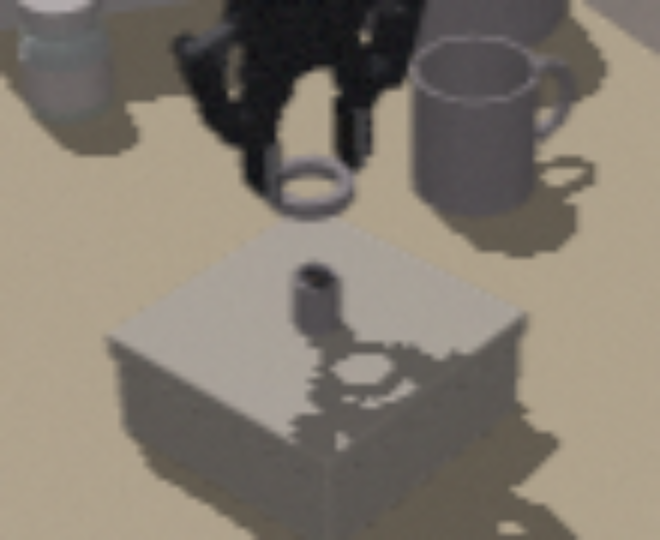

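The ring is held level. Measuring its centre in this view.

```bash
cat > held.py <<'E'
import sys
from h import *
im,d,K,T=load(sys.argv[1]);P=cloud(d,K,T)
u0,u1,v0,v1=[int(float(x)/1.5) for x in sys.argv[2:6]];zl,zh=float(sys.argv[6]),float(sys.argv[7])
m=np.zeros(d.shape,bool);m[v0:v1,u0:u1]=1;m&=(P[...,2]>zl)&(P[...,2]<zh)
q=P[m];zt=np.percentile(q[:,2],90);t=q[q[:,2]>zt-.004]
print('z pct',np.percentile(q[:,2],[2,50,90,98]).round(4),'top n',len(t))
A=np.c_[t[:,:2],np.ones(len(t))];print('plane',np.linalg.lstsq(A,t[:,2],rcond=None)[0].round(3))
print('x',t[:,0].min().round(4),t[:,0].max().round(4),'y',t[:,1].min().round(4),t[:,1].max().round(4),'mid',((t.min(0)+t.max(0))/2).round(4),'mean',t.mean(0).round(4))
hu=cv2.convexHull(t[:,:2].astype(np.float32));print(cv2.minEnclosingCircle(hu),cv2.fitEllipse(hu))
E
python3 held.py w4 314 438 300 440 .13 .2
```

```text
z pct [0.1556 0.1628 0.1637 0.1642] top n 3304
plane [-0.     0.     0.163]
x 0.5292 0.5739 y 0.0065 0.0537 mid [0.5516 0.0301 0.1636] mean [0.5517 0.0314 0.1628]
((0.5513975620269775, 0.029889952391386032), 0.024142775684595108) ((0.5514740347862244, 0.030057083815336227), (0.04687049612402916, 0.047758229076862335), 11.03026294708252)
```

Ring centre (0.5515, 0.0300), level, and the barrel is 1 mm away in y. Lowering.

>>> {"name": "drive_tool", "arguments": {
  "targets": [
    [0,-1,-20,0,160],
    [0,-1,-40,0,160],
    [0,-1,-50,0,160],
    [0,-1,-60,0,160],
    [0,-1,-70,0,160],
    [0,-1,-78,0,160],
    [0,-1,-82,0,160],
    [0,-1,-82,0,160]
  ]
}}

```text
time: 4.45
tcp_pos: [0.5506, 0.0283, 0.0771]
orientation: [-0.5, 0.5, -0.5, 0.5]
wrist_force: [-0.1, -0.5, -0.4]
gripper_width: 0.0448
```

>>> {"name": "drive_tool", "arguments": {
  "targets": [
    [0,0,0,0,0],
    [0,0,0,0,0],
    [0,0,0,0,0],
    [0,0,20,0,0],
    [0,0,60,0,0],
    [0,0,100,0,0],
    [0,0,120,0,0],
    [0,0,120,0,0]
  ]
}}

```text
time: 5.25
tcp_pos: [0.5526, 0.0285, 0.2009]
orientation: [-0.498, 0.499, -0.501, 0.502]
wrist_force: [0.2, -0.8, -1.1]
gripper_width: 0.0856
```

```bash
python3 - <<'E'
from h import *
s=bot.observe();print(s['tcp_pos'],s['gripper_width'],s['wrist_force'])
im,d,K,T=cam('wrist');np.savez('w5.npz',im=im,d=d,K=K,T=T);save('w5.png',im)
E
python3 held.py w5 320 440 240 380 .076 .086
```

```text
[0.55263017 0.02847452 0.20091193] 0.08555119164275383 [ 0.21979934 -0.76417511 -1.05689272]
z pct [0.0773 0.0795 0.0806 0.0836] top n 1058
plane [ 0.    -0.001  0.079]
x 0.5272 0.5745 y 0.0043 0.0513 mid [0.5508 0.0278 0.0811] mean [0.5509 0.0306 0.0796]
((0.5508888959884644, 0.02775748074054718), 0.023891940712928772) ((0.5508332848548889, 0.027878087013959885), (0.04670761525630951, 0.04726298153400421), 117.53279113769531)
```

View pics/w5.png

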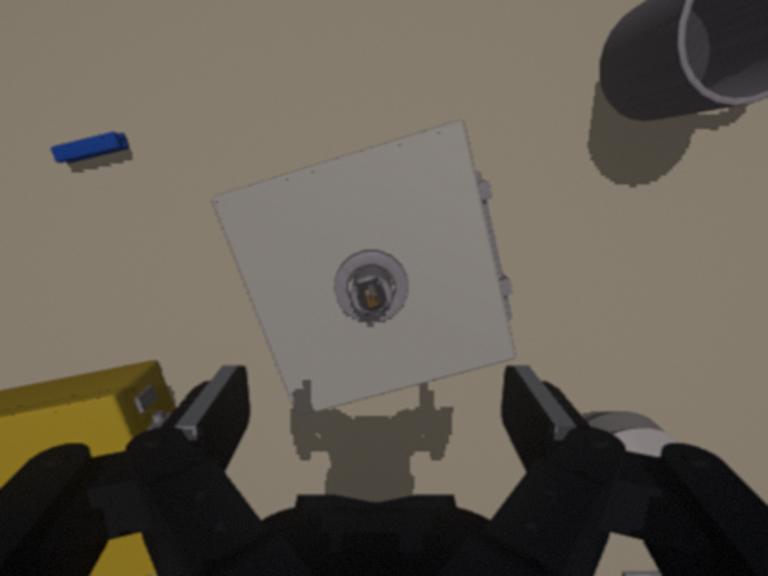

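The wide ring is home around the barrel, flat, with its top at 0.080. Next, the narrow ring.

>>> {"name": "drive_tool", "arguments": {
  "targets": [
    [-18,48,0,0,0],
    [-36,96,0,0,0],
    [-54,144,-20,0,0],
    [-72,192,-60,0,0],
    [-90,240,-100,0,0],
    [-101,271.5,-130,0,0],
    [-101,271.5,-165,0,0],
    [-101,271.5,-185,0,0],
    [-101,271.5,-192,0,0],
    [-101,271.5,-192,0,0],
    [-101,271.5,-192,0,0]
  ]
}}

```text
time: 6.4
tcp_pos: [0.4505, 0.2992, 0.0062]
orientation: [0.499, -0.5, 0.501, -0.5]
wrist_force: [-0.2, 0.7, 1.0]
gripper_width: 0.0856
```

>>> {"name": "drive_tool", "arguments": {
  "targets": [
    [0,0,0,0,150],
    [0,0,0,0,180],
    [0,0,0,0,180],
    [0,0,0,0,180],
    [0,0,0,0,180],
    [0,0,0,0,180]
  ],
  "squeeze": 30
}}

```text
time: 7.0
tcp_pos: [0.4502, 0.2998, 0.0063]
orientation: [0.499, -0.5, 0.5, -0.5]
wrist_force: [-1.8, -1.6, 9.6]
gripper_width: 0.0353
```

Run:
```python
from h import *
s=bot.observe();print(s['tcp_pos'],s['gripper_width'],s['wrist_force'])
im,d,K,T=cam('wrist');np.savez('w6.npz',im=im,d=d,K=K,T=T);save('w6.png',im)
```

```text
[0.45015013 0.29982185 0.00630972] 0.03528096733239529 [-1.81768635 -1.60982185  9.60743722]
```

View pics/w6.png

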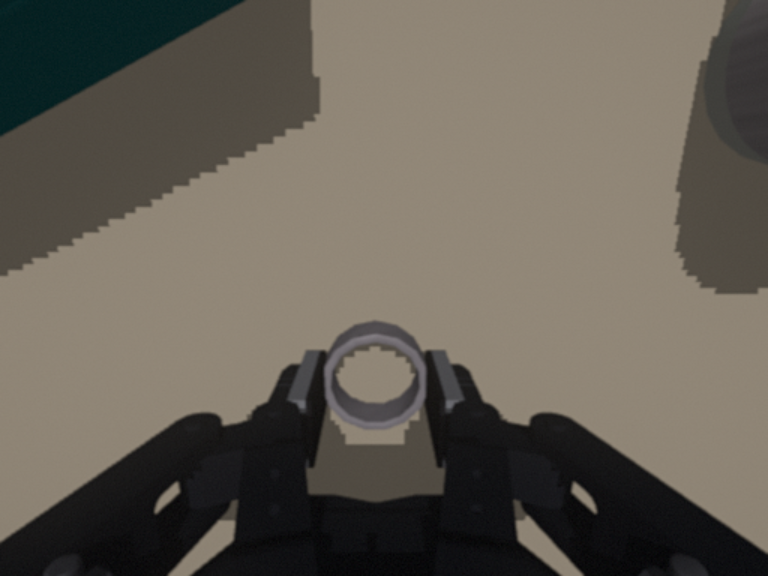

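The narrow ring is held at (375,378). Carrying it to above the barrel.

>>> {"name": "drive_tool", "arguments": {
  "targets": [
    [0,0,40,0,180],
    [0,0,90,0,180],
    [10,-25,130,0,180],
    [28,-75,155,0,180],
    [46,-123,155,0,180],
    [64,-171,155,0,180],
    [82,-219,155,0,180],
    [101,-271,155,0,180],
    [101,-271,155,0,180],
    [101,-271,155,0,180],
    [101,-271,155,0,180]
  ]
}}

```text
time: 8.15
tcp_pos: [0.5503, 0.029, 0.1603]
orientation: [-0.5, 0.5, -0.5, 0.5]
wrist_force: [-0.4, 0.3, -0.3]
gripper_width: 0.0356
```

```bash
python3 - <<'E'
from h import *
s=bot.observe();print(s['tcp_pos'],s['gripper_width'],s['wrist_force'])
im,d,K,T=cam('wrist');np.savez('w7.npz',im=im,d=d,K=K,T=T);save('w7.png',im)
E
python3 held.py w7 326 426 310 435 .13 .2
```

```text
[0.55034498 0.02903744 0.16034117] 0.03557812806677145 [-0.37334644  0.34754462 -0.26320098]
z pct [0.1547 0.166  0.1679 0.1685] top n 1452
plane [0.    0.002 0.167]
x 0.533 0.5685 y 0.0104 0.0483 mid [0.5508 0.0293 0.1674] mean [0.5513 0.0298 0.167 ]
((0.5507298707962036, 0.029460124671459198), 0.020858503878116608) ((0.5510019659996033, 0.029182815924286842), (0.03779342770576477, 0.03996625542640686), 102.70691680908203)
```

View pics/w7.png

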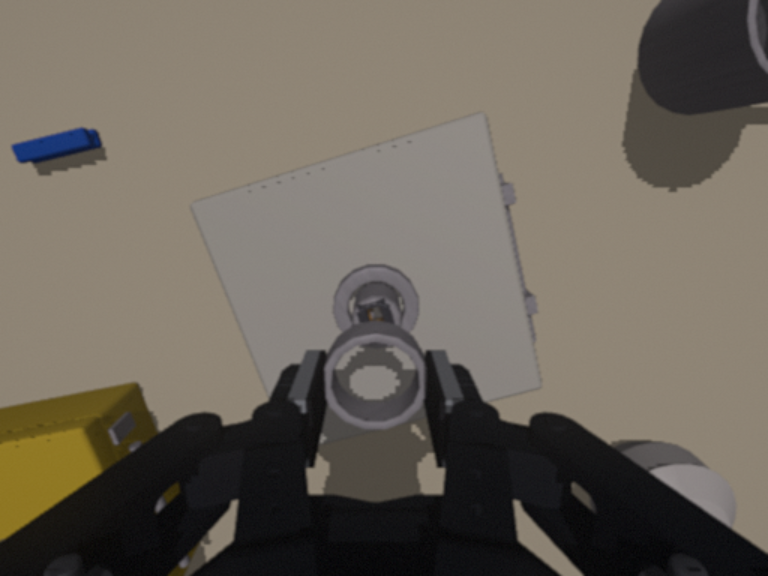

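Collar centre (0.551, 0.029), aligned. Lowering it 72 mm.

>>> {"name": "drive_tool", "arguments": {
  "targets": [
    [0.5,0,-20,0,180],
    [0.5,0,-40,0,180],
    [0.5,0,-50,0,180],
    [0.5,0,-60,0,180],
    [0.5,0,-68,0,180],
    [0.5,0,-72,0,180],
    [0.5,0,-72,0,180]
  ]
}}

```text
time: 8.9
tcp_pos: [0.5509, 0.0289, 0.088]
orientation: [0.5, -0.5, 0.5, -0.5]
wrist_force: [-0.6, 1.0, -0.8]
gripper_width: 0.0356
```

>>> {"name": "drive_tool", "arguments": {
  "targets": [
    [0,0,0,0,0],
    [0,0,0,0,0],
    [0,0,0,0,0],
    [0,0,20,0,0],
    [0,0,60,0,0],
    [0,0,100,0,0],
    [0,0,110,0,0],
    [0,0,110,0,0],
    [0,0,110,0,0]
  ]
}}

```text
time: 9.8
tcp_pos: [0.5506, 0.0287, 0.1975]
orientation: [0.5, -0.5, 0.5, -0.5]
wrist_force: [-0.2, 0.1, 0.2]
gripper_width: 0.0856
```

```bash
python3 - <<'E'
from h import *
s=bot.observe();print(s['tcp_pos'],s['gripper_width'],s['wrist_force'])
im,d,K,T=cam('wrist');np.savez('w8.npz',im=im,d=d,K=K,T=T);save('w8.png',im)
c=im[150:240,200:300];cv2.imwrite('pics/w8z.png',cv2.resize(c[:,:,::-1],None,fx=6,fy=6,interpolation=cv2.INTER_CUBIC))
E
python3 held.py w8 320 440 240 380 .088 .098
```

```text
[0.55057059 0.02867002 0.19751897] 0.08556980045351006 [-0.152281    0.05395458  0.22411025]
z pct [0.0888 0.0934 0.0947 0.0966] top n 557
plane [-0.001  0.002  0.094]
x 0.5332 0.5694 y 0.011 0.0478 mid [0.5513 0.0294 0.0944] mean [0.5513 0.0303 0.0935]
((0.5513597130775452, 0.029232516884803772), 0.01895800046622753) ((0.551356852054596, 0.029209822416305542), (0.03721589967608452, 0.03723461180925369), 11.348856925964355)
```

View pics/w8z.png

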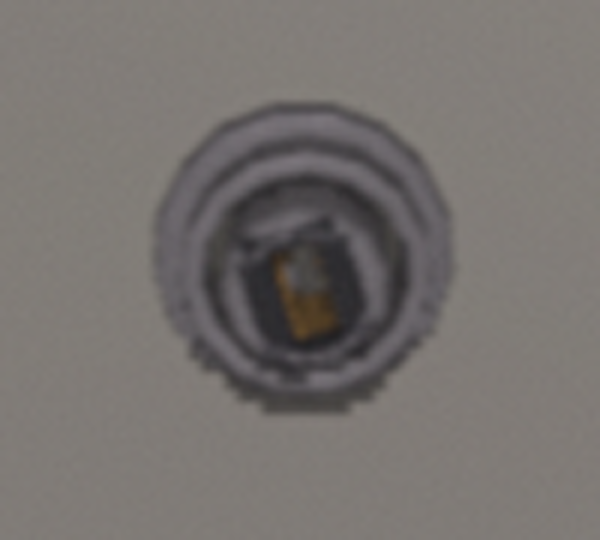

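Both rings are home: the collar top is at 0.094 and centred at (0.5513, 0.0293). Now to the rest.

>>> {"name": "drive_tool", "arguments": {
  "targets": [
    [-13,-47,0,0,0],
    [-26,-94,0,0,0],
    [-39,-141,0,0,0],
    [-52,-188,0,0,0],
    [-65,-235,0,0,0],
    [-78,-282,0,0,0],
    [-91,-329,0,0,0],
    [-100,-365,-30,0,0],
    [-100,-365,-30,0,0],
    [-100,-365,-30,0,0],
    [-100,-365,-30,0,0]
  ]
}}

```text
time: 10.95
tcp_pos: [0.4514, -0.3348, 0.1676]
orientation: [-0.5, 0.5, -0.499, 0.5]
wrist_force: [0.2, 0.0, 1.0]
gripper_width: 0.0851
```

Run:
```python
from h import *
s=bot.observe();print(s['tcp_pos'],s['joint_pos'].round(2))
im,d,K,T=cam('wrist');np.savez('w9.npz',im=im,d=d,K=K,T=T);save('w9.png',im)
```

```text
[ 0.45142652 -0.33484372  0.16760311] [ 0.46  0.4   0.11  1.81 -0.05  0.94  0.6 ]
```

View pics/w9.png

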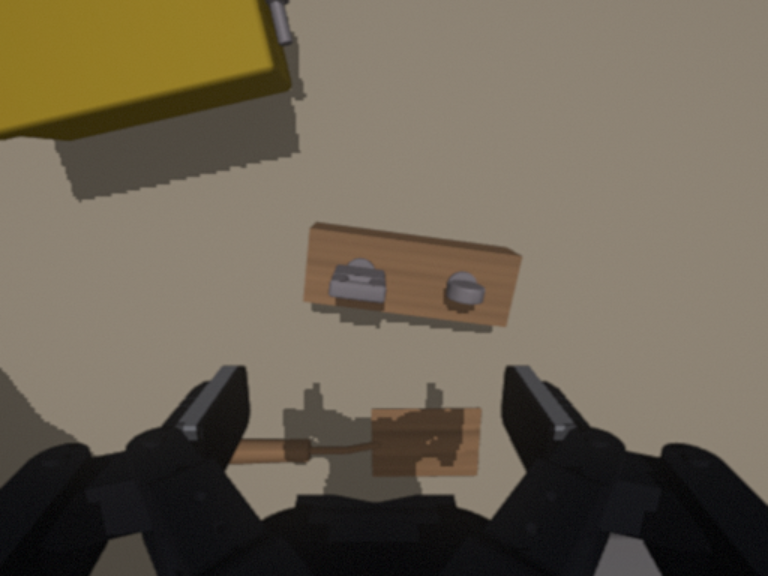

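The key with the rectangular bow is at (358,283), the spare at (465,288), and the bow's long side runs along the rest.

Run:
```python
from h import *
im,d,K,T=load('w9');P=cloud(d,K,T)
m=np.zeros(d.shape,bool);m[160:225,205:345]=1
for nm,lo,hi,u0,u1 in [('keytop',.074,.09,205,270),('spare',.055,.07,280,345),('resttop',.029,.039,195,350)]:
    k=np.zeros(d.shape,bool);k[140:225,u0:u1]=1;k&=(P[...,2]>lo)&(P[...,2]<hi)
    q=P[k];r=cv2.minAreaRect(q[:,:2].astype(np.float32));print(nm,len(q),np.median(q[:,2]).round(4),np.round(r[0],4),np.round(r[1],4),round(r[2],2),q.mean(0).round(4))
c=im[140:230,195:355];cv2.imwrite('pics/w9z.png',cv2.resize(c[:,:,::-1],None,fx=4.9,fy=4.9,interpolation=cv2.INTER_CUBIC))
```

```text
keytop 462 0.0803 [ 0.4416 -0.3283] [0.0103 0.0319] 81.72 [ 0.4416 -0.3276  0.0801]
spare 214 0.0586 [ 0.5086 -0.3371] [0.0101 0.019 ] 83.33 [ 0.5079 -0.3366  0.0583]
resttop 5787 0.0337 [ 0.4753 -0.3329] [0.0506 0.1406] 82.46 [ 0.4772 -0.3306  0.0337]
```

View pics/w9z.png

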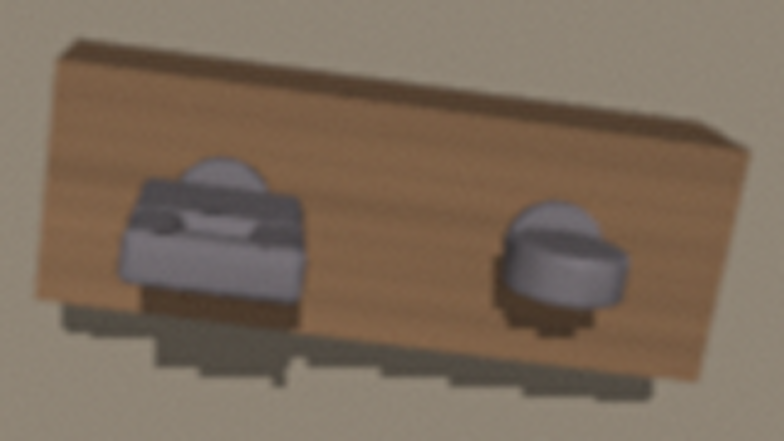

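Key at (0.4416, −0.3283), axis −7.7°. This agrees with the rest centre minus 34 mm. Rotating over it.

>>> {"name": "drive_tool", "arguments": {
  "targets": [
    [-9.8,6.5,0,8.5,0],
    [-9.8,6.5,0,17,0],
    [-9.8,6.5,0,25.5,0],
    [-9.8,6.5,0,34,0],
    [-9.8,6.5,0,42.5,0],
    [-9.8,6.5,0,51,0],
    [-9.8,6.5,0,59.5,0],
    [-9.8,6.5,0,68,0],
    [-9.8,6.5,0,76,0],
    [-9.8,6.5,0,82.3,0],
    [-9.8,6.5,0,82.3,0],
    [-9.8,6.5,0,82.3,0]
  ]
}}

```text
time: 12.2
tcp_pos: [0.4419, -0.329, 0.1687]
orientation: [0.705, -0.048, 0.048, -0.705]
wrist_force: [-0.2, 0.2, 0.3]
gripper_width: 0.0854
```

Run:
```python
from h import *
s=bot.observe();print(s['tcp_pos'],s['joint_pos'].round(2),R.from_quat(s['orientation']).as_matrix().round(3).tolist())
im,d,K,T=cam('wrist');np.savez('w10.npz',im=im,d=d,K=K,T=T);save('w10.png',im)
P=cloud(d,K,T)
k=(P[...,2]>.074)&(P[...,2]<.09)&(abs(P[...,0]-.4416)<.03)&(abs(P[...,1]+.328)<.02)
q=P[k];r=cv2.minAreaRect(q[:,:2].astype(np.float32));print(len(q),r)
```

```text
[ 0.44187386 -0.32898397  0.1686997 ] [ 0.7   0.39 -0.21  1.82  0.1   0.94  1.88] [[0.991, 0.001, 0.136], [-0.136, -0.0, 0.991], [0.001, -1.0, -0.0]]
428 ((0.4413931965827942, -0.3293311297893524), (0.009383156895637512, 0.03195219859480858), 82.26325225830078)
```

View pics/w10.png

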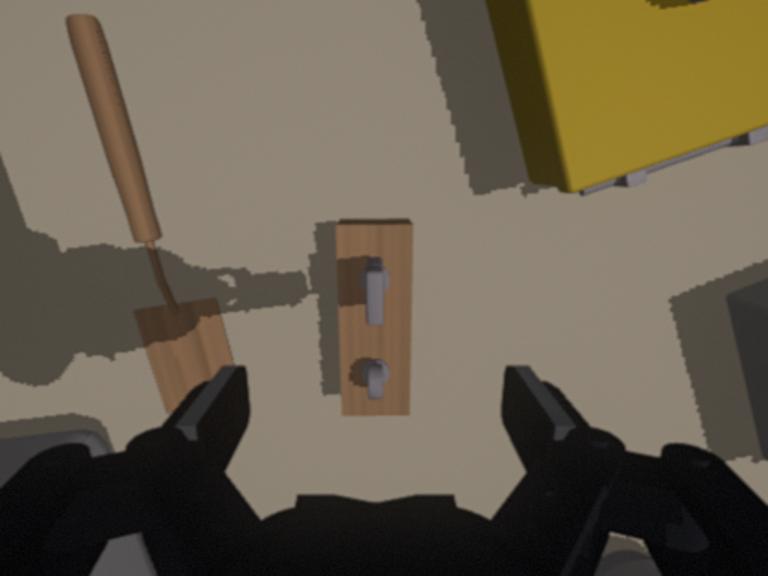

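Aligned: the key is centred between the fingers. Descending and gripping.

>>> {"name": "drive_tool", "arguments": {
  "targets": [
    [0,0,-40,0,0],
    [0,0,-80,0,0],
    [0,0,-110,0,0],
    [0,0,-127,0,0],
    [0,0,-127,0,0],
    [0,0,-127,0,150],
    [0,0,-127,0,200],
    [0,0,-127,0,255],
    [0,0,-127,0,255],
    [0,0,-127,0,255],
    [0,0,-127,0,255]
  ],
  "squeeze": 60
}}

```text
time: 13.35
tcp_pos: [0.4415, -0.33, 0.0419]
orientation: [0.706, -0.047, 0.048, -0.705]
wrist_force: [-0.7, 0.6, 7.6]
gripper_width: 0.0091
```

Run:
```python
from h import *
s=bot.observe();print(s['tcp_pos'],s['gripper_width'],s['wrist_force'],s['torque'])
im,d,K,T=cam('wrist');np.savez('w11.npz',im=im,d=d,K=K,T=T);save('w11.png',im)
```

```text
[ 0.44154366 -0.32997764  0.04193731] 0.009121421439668228 [-0.68288089  0.61244705  7.58686764] [ 0.1948459   0.32260034 -0.01049921]
```

View pics/w11.png

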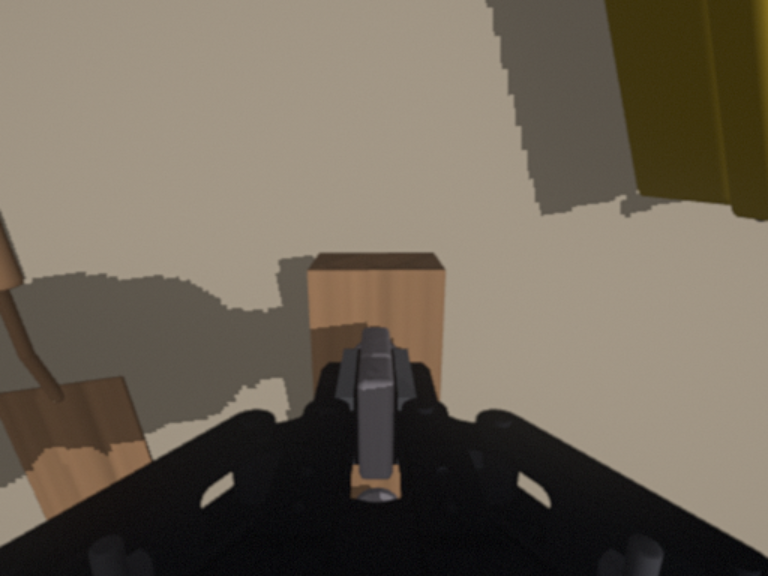

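The key is gripped with width 9 mm. Lifting straight up.

>>> {"name": "drive_tool", "arguments": {
  "targets": [
    [0,0,15,0,255],
    [0,0,35,0,255],
    [0,0,70,0,255],
    [0,0,110,0,255],
    [0,0,145,0,255],
    [10,40,145,-8,255],
    [20,80,145,-16,255],
    [32,120,145,-24,255],
    [45,165,145,-32,255],
    [58,210,145,-40,255],
    [71,250,145,-48,255],
    [84,290,145,-56,255]
  ]
}}

```text
time: 14.6
tcp_pos: [0.5252, -0.0387, 0.1864]
orientation: [0.6, -0.374, 0.374, -0.6]
wrist_force: [-0.1, 0.4, -1.0]
gripper_width: 0.0091
```

>>> {"name": "drive_tool", "arguments": {
  "targets": [
    [12,35,0,-7,255],
    [25.5,69,0,-9.9,255],
    [25.5,69,0,-9.9,255],
    [25.5,69,0,-9.9,255],
    [25.5,69,0,-9.9,255]
  ]
}}

```text
time: 15.1
tcp_pos: [0.5502, 0.0275, 0.1861]
orientation: [0.567, -0.423, 0.423, -0.566]
wrist_force: [-0.2, -0.6, -0.2]
gripper_width: 0.0098
```

Run:
```python
from h import *
s=bot.observe();print(s['tcp_pos'],s['joint_pos'].round(2),s['gripper_width'],s['wrist_force'],R.from_quat(s['orientation']).as_matrix().round(3).tolist())
for n in ['wrist','side','scene']:
    im,d,K,T=cam(n);np.savez('k_'+n+'.npz',im=im,d=d,K=K,T=T);save('k_'+n+'.png',im)
im=load('k_side')[0];save('k_sidez.png',im[90:210,190:310],5)
im=load('k_scene')[0];save('k_scenez.png',im[140:250,220:330],5)
```

```text
[0.55019251 0.02751296 0.18611963] [-0.06  0.36 -0.12  1.81  0.05  0.97  0.09] 0.009766526350150042 [-0.1981762  -0.62208254 -0.22207223] [[0.284, -0.001, 0.959], [-0.959, -0.001, 0.284], [0.0, -1.0, -0.001]]
```

View pics/k_wrist.png

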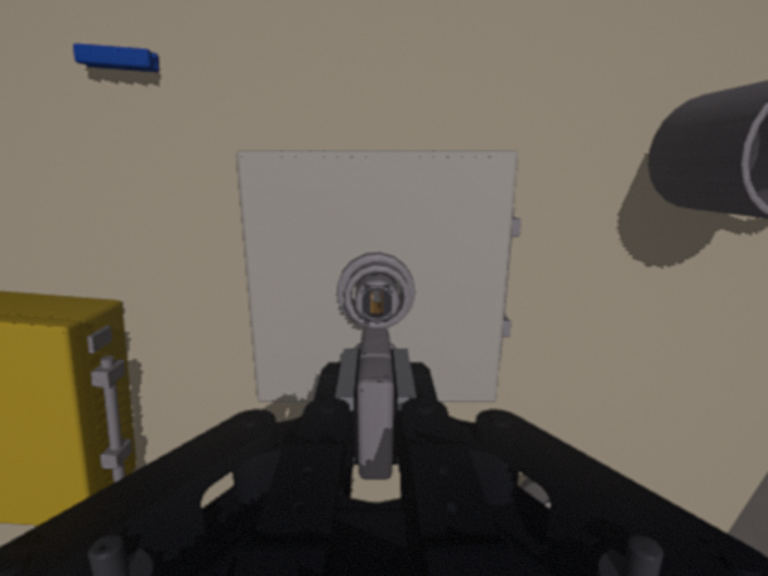

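View pics/k_sidez.png

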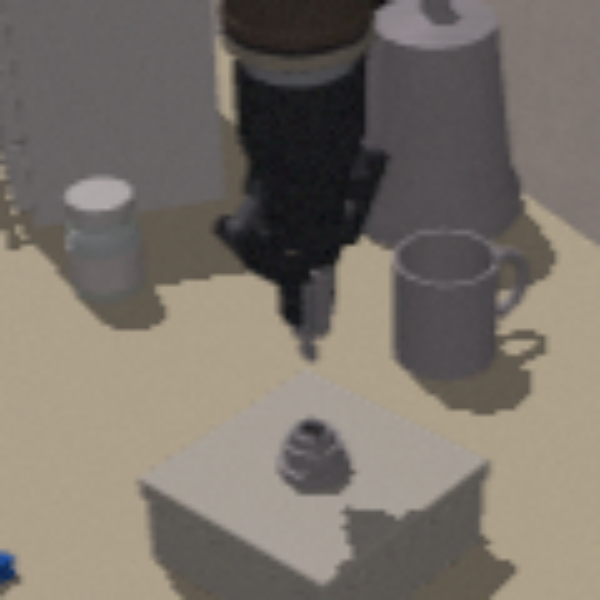

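View pics/k_scenez.png

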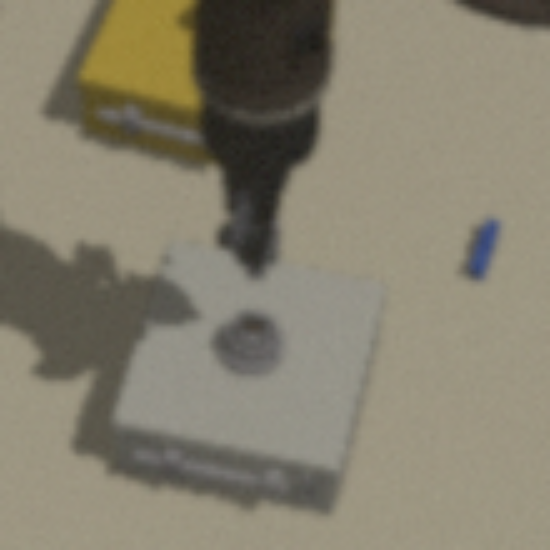

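The box edges are parallel to the image axes, so yaw matches. The key column (376) and the barrel column (376) agree. Quantifying.

```bash
cat > kb.py <<'E'
import sys
from h import *
im,d,K,T=load(sys.argv[1]);P=cloud(d,K,T);tz=float(sys.argv[2])
a=np.radians(16.4);B=np.array([[np.cos(a),np.sin(a)],[-np.sin(a),np.cos(a)]])
c0=np.array([.5515,.029])
def rp(n,k):
    q=P[k];r=cv2.minAreaRect(q[:,:2].astype(np.float32));L=(q[:,:2]-c0)@B.T
    print(n,len(q),'z',np.median(q[:,2]).round(4),'rect',np.round(r[0],4),np.round(r[1],4),round(r[2],1),'lock-mid',((L.min(0)+L.max(0))/2*1e3).round(1),'ext',((L.max(0)-L.min(0))*1e3).round(1))
u=np.indices(d.shape)[1]
near=(np.abs(P[...,0]-.5515)<.05)&(np.abs(P[...,1]-.029)<.05)
rp('bowtop',near&(P[...,2]>tz+.033)&(P[...,2]<tz+.045)&(u>225)&(u<276))
rp('flange',near&(P[...,2]>tz-.014)&(P[...,2]<tz-.001)&(u>240)&(u<262))
rp('washer',near&(P[...,2]>.0765)&(P[...,2]<.084))
rp('collar',near&(P[...,2]>.090)&(P[...,2]<.097))
k=near&(P[...,2]>.098)&(P[...,2]<.106);rp('barrel',k)
k=near&(P[...,2]>.064)&(P[...,2]<.074)
g=(np.abs(P[...,2]-0.07)<0.006).astype(np.uint8);n,l,st,ce=cv2.connectedComponentsWithStats(g);i=1+np.argmax(st[1:,4])
q=P[l==i];print('lid',cv2.minAreaRect(q[:,:2].astype(np.float32)))
E
python3 kb.py k_wrist .186
python3 - <<'E'
from h import *
im=load('k_wrist')[0];c=im[160:330,200:300];cv2.imwrite('pics/kz.png',cv2.resize(c[:,:,::-1],None,fx=3.5*1,fy=3.5,interpolation=cv2.INTER_CUBIC))
E
```

```text
bowtop 2331 z 0.2244 rect [0.5487 0.0289] [0.0205 0.0325] 4.2 lock-mid [-0.6  0.4] ext [20.9 32.4]
flange 43 z 0.1835 rect [0.5492 0.042 ] [0.0056 0.0138] 70.0 lock-mid [-0.1 11.5] ext [11.1  9.5]
washer 620 z 0.0796 rect [0.5502 0.0285] [0.0468 0.045 ] 17.9 lock-mid [-1.3 -0.2] ext [46.7 45.1]
collar 601 z 0.0935 rect [0.551  0.0295] [0.0371 0.0366] 15.5 lock-mid [-0.3  0.7] ext [37.1 36.7]
barrel 563 z 0.1014 rect [0.5511 0.0289] [0.0245 0.0245] 18.9 lock-mid [-0.4 -0.1] ext [24.4 24.7]
lid ((0.5512354969978333, 0.028340056538581848), (0.16445286571979523, 0.16292615234851837), 16.442487716674805)
```

View pics/kz.png

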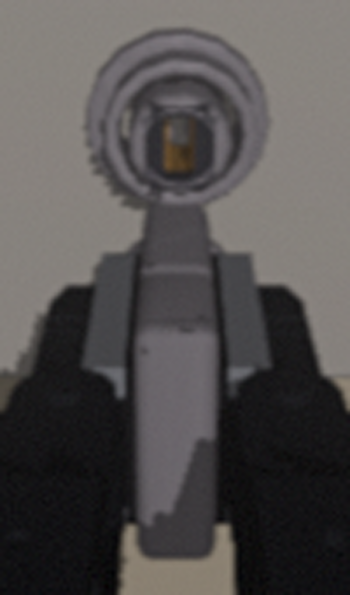

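Run:
```python
from h import *
im,d,K,T=load('k_wrist');a=np.radians(16.4);ex=np.array([np.cos(a),np.sin(a)]);c0=np.array([.5515,.029])
P=cloud(d,K,T);print('cx',K[0,2])
# bow top edges: per row depth-based run
for v in [255,265,275,285,295,305]:
    row=np.where((P[v,:,2]>.218)&(P[v,:,2]<.232))[0];row=row[(row>232)&(row<268)]
    print(v,row.min(),row.max(),((ray(K,T,(row.min()+row.max())/2,v,.2245)[:2]-c0)@ex*1e3).round(2))
# slot by colour
hsv=cv2.cvtColor(im,cv2.COLOR_RGB2HSV);o=(hsv[...,1]>110)&(hsv[...,0]<25);o[:180]=0;o[220:]=0;o[:,:235]=0;o[:,265:]=0
vv,uu=np.nonzero(o);print(len(uu),uu.min(),uu.max(),vv.min(),vv.max(),((ray(K,T,(uu.min()+uu.max())/2,vv.mean(),.096)[:2]-c0)@ex*1e3).round(2))
m=(P[...,2]>.076)&(P[...,2]<.083);m[:160]=0;m[230:]=0;m[:,:215]=0;m[:,290:]=0
vv,uu=np.nonzero(m);print('washer u',uu.min(),uu.max(),((ray(K,T,(uu.min()+uu.max())/2,190,.08)[:2]-c0)@ex*1e3).round(2))
s=bot.observe();print('tcp rel',((s['tcp_pos'][:2]-c0)@ex*1e3).round(2),((s['tcp_pos'][:2]-c0)@np.array([-ex[1],ex[0]])*1e3).round(2))
```

```text
cx 249.97171975690844
255 238 261 -0.98
265 233 267 -0.78
275 233 266 -0.98
285 233 265 -1.19
295 233 266 -0.98
305 234 265 -0.98
53 247 254 201 208 -0.37
washer u 224 275 -1.26
tcp rel -1.55 -1.39
```

Remaining offset is about +0.7, −0.4 mm. Lowering until the nose is just past the mouth.

>>> {"name": "drive_tool", "arguments": {
  "targets": [
    [0.7,-0.4,-25,0,255],
    [0.7,-0.4,-45,0,255],
    [0.7,-0.4,-50,0,255],
    [0.7,-0.4,-53,0,255],
    [0.7,-0.4,-56,0,255],
    [0.7,-0.4,-58,0,255],
    [0.7,-0.4,-58,0,255]
  ]
}}

```text
time: 15.95
tcp_pos: [0.5516, 0.0283, 0.1287]
orientation: [-0.566, 0.423, -0.423, 0.567]
wrist_force: [-0.0, 0.4, -1.3]
gripper_width: 0.0092
```

No contact force with the nose about 4 mm inside. Continuing.

>>> {"name": "drive_tool", "arguments": {
  "targets": [
    [0,0,-3,0,255],
    [0,0,-6,0,255],
    [0,0,-9,0,255],
    [0,0,-12,0,255],
    [0,0,-12,0,255]
  ]
}}

```text
time: 16.45
tcp_pos: [0.5513, 0.0283, 0.1158]
orientation: [0.567, -0.423, 0.423, -0.567]
wrist_force: [1.3, -0.2, -1.0]
gripper_width: 0.0092
```

>>> {"name": "drive_tool", "arguments": {
  "targets": [
    [0,0,-2,0,255],
    [0,0,-4,0,255],
    [0,0,-6,0,255],
    [0,0,-8,0,255],
    [0,0,-8,0,255]
  ]
}}

```text
time: 16.95
tcp_pos: [0.5512, 0.0281, 0.1098]
orientation: [-0.567, 0.423, -0.423, 0.567]
wrist_force: [-8.3, -1.8, 21.4]
gripper_width: 0.0094
```

```bash
python3 - <<'E'
from h import *
s=bot.observe();print(s['tcp_pos'],s['joint_pos'].round(2),s['gripper_width'],s['wrist_force'],s['torque'])
for n in ['wrist','side']:
    im,d,K,T=cam(n);np.savez('m_'+n+'.npz',im=im,d=d,K=K,T=T);save('m_'+n+'.png',im)
im=load('m_side')[0];save('m_sidez.png',im[120:200,210:290],7)
E
python3 kb.py m_wrist .110
```

```text
[0.55120946 0.02811944 0.10981551] [-0.06  0.46 -0.11  1.88  0.07  0.8   0.07] 0.009432809871115635 [-8.34711871 -1.7949609  21.43371098] [-0.38642294  1.78234212 -0.02503347]
bowtop 2332 z 0.1482 rect [0.5498 0.0294] [0.0204 0.0326] 5.0 lock-mid [0.5 0.6] ext [20.7 32.4]
flange 59 z 0.106 rect [0.5501 0.0426] [0.0055 0.0139] 70.9 lock-mid [ 1.1 11.9] ext [11.3  9.3]
washer 1008 z 0.0795 rect [0.5487 0.0344] [0.0473 0.0332] 18.2 lock-mid [-0.9  5.7] ext [47.4 33.9]
collar 773 z 0.0934 rect [0.5496 0.0361] [0.0371 0.0232] 15.8 lock-mid [0.1 7.3] ext [37.1 23.4]
barrel 122 z 0.1005 rect [0.5491 0.0365] [0.0221 0.0059] 16.2 lock-mid [-0.2  7.8] ext [22.1  5.9]
lid ((0.5469600558280945, 0.04294462502002716), (0.1633261889219284, 0.13218854367733002), 16.495344161987305)
```

View pics/m_wrist.png

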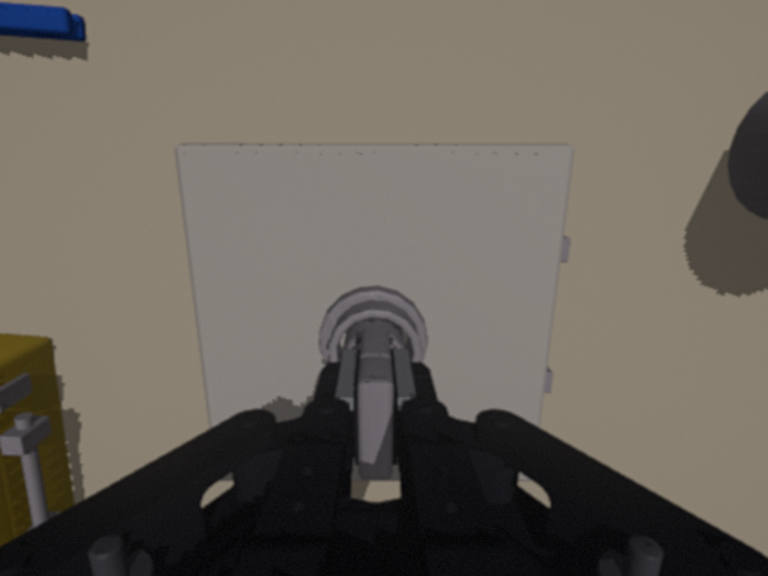

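View pics/m_sidez.png

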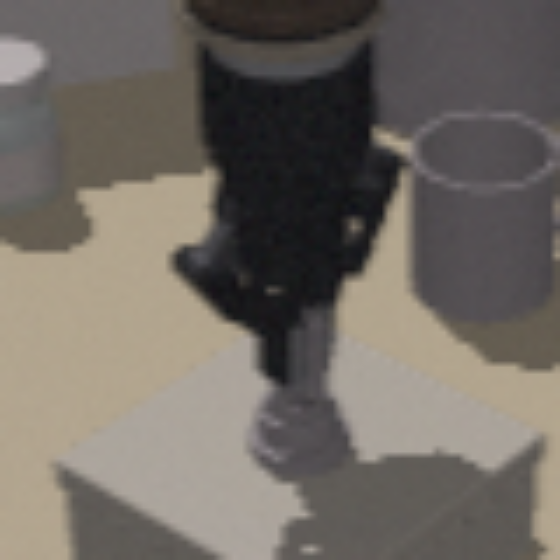

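Bow-top height (0.148 here, 0.0803 in the rest for a true 0.081) and the 21 N stop both say the flange is seated. Now turning, watching the lateral forces.

>>> {"name": "drive_tool", "arguments": {
  "targets": [
    [-0.5,0,0,-6,255],
    [-0.5,0,0,-12,255],
    [-0.6,0.2,0,-18,255],
    [-0.6,0.3,0,-24,255],
    [-0.6,0.3,0,-30,255],
    [-0.6,0.3,0,-30,255]
  ]
}}

```text
time: 17.65
tcp_pos: [0.5513, 0.0284, 0.1099]
orientation: [0.436, -0.556, 0.557, -0.437]
wrist_force: [-5.2, -1.7, 18.8]
gripper_width: 0.0094
```

Run:
```python
from h import *
s=bot.observe();print(s['tcp_pos'],s['gripper_width'],s['wrist_force'],s['torque'])
im,d,K,T=cam('wrist');save('m2.png',im)
```

```text
[0.55127231 0.02836675 0.10987917] 0.009359411224321762 [-5.15493648 -1.73708357 18.76716886] [-0.34656157  1.20807055 -0.00604974]
```

View pics/m2.png

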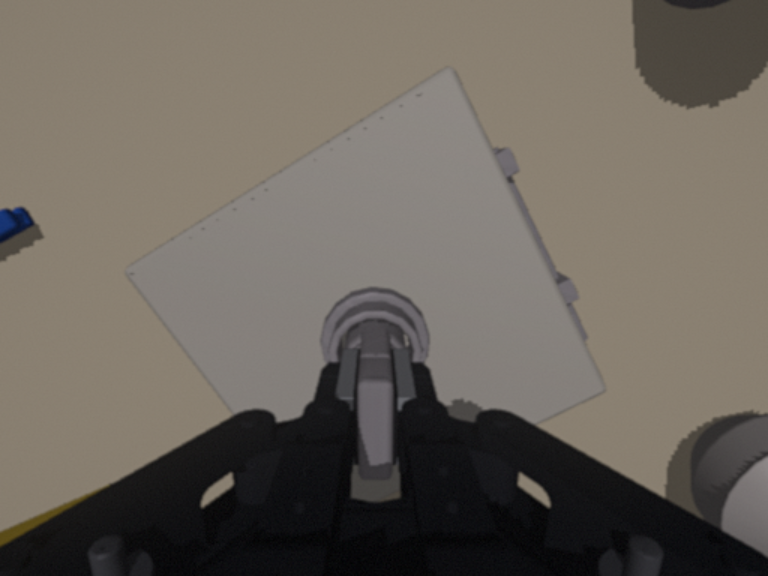

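The key turns with the gripper (bow still between the pads at (375,415)), and forces are low. Continuing.

>>> {"name": "drive_tool", "arguments": {
  "targets": [
    [-0.3,0.1,0,-8,255],
    [-0.4,0.2,0,-16,255],
    [-0.4,0.2,0,-24,255],
    [-0.4,0.3,0,-32,255],
    [-0.4,0.4,0,-40,255],
    [-0.4,0.5,0,-48,255],
    [-0.4,0.5,0,-54,255],
    [-0.4,0.5,0,-58,255],
    [-0.4,0.5,0,-58,255]
  ]
}}

```text
time: 18.6
tcp_pos: [0.5515, 0.028, 0.1099]
orientation: [0.112, -0.698, 0.699, -0.114]
wrist_force: [-3.1, -3.6, 16.1]
gripper_width: 0.009
```

Run:
```python
from h import *
s=bot.observe();print(s['tcp_pos'],s['gripper_width'],s['wrist_force'],s['torque'],s['joint_pos'].round(2));m=R.from_quat(s['orientation']).as_matrix();print(np.degrees(np.arctan2(m[1,2],m[0,2]))-16.4)
im,d,K,T=cam('wrist');np.savez('m3.npz',im=im,d=d,K=K,T=T);save('m3.png',im)
```

```text
[0.55149685 0.02804051 0.10985824] 0.008952074293814189 [-3.11045665 -3.59312826 16.09071412] [-0.93689427  0.68149003  0.09581508] [-0.36  0.46  0.29  1.91 -0.18  0.79 -1.23]
-88.05841528946374
```

View pics/m3.png

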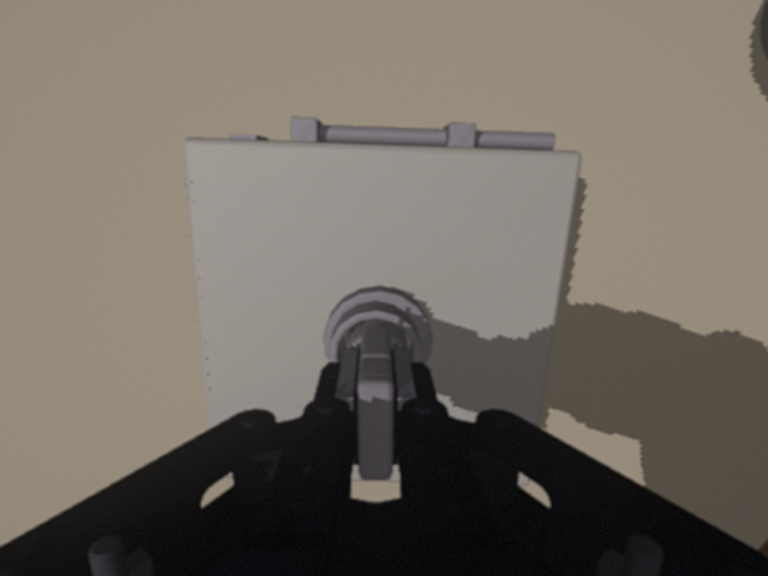

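At 88° with 0.096 N m, which matches the spring at a quarter turn. Going on to the stop.

>>> {"name": "drive_tool", "arguments": {
  "targets": [
    [0,0,0,-4,255],
    [0,0,0,-8,255],
    [0,0,0,-11,255],
    [0,0,0,-11,255],
    [0,0,0,-11,255],
    [0,0,0,-11,255],
    [0,0,0,-11,255]
  ]
}}

```text
time: 19.35
tcp_pos: [0.5515, 0.0279, 0.1099]
orientation: [0.045, -0.705, 0.706, -0.047]
wrist_force: [-3.7, -3.6, 16.1]
gripper_width: 0.0093
```

Run:
```python
from h import *
s=bot.observe();print(s['tcp_pos'],s['gripper_width'],s['wrist_force'],s['torque'],s['joint_pos'].round(2));m=R.from_quat(s['orientation']).as_matrix();print(np.degrees(np.arctan2(m[1,2],m[0,2]))-16.4)
for n in ['wrist','side']:
    im,d,K,T=cam(n);np.savez('e_'+n+'.npz',im=im,d=d,K=K,T=T);save('e_'+n+'.png',im)
im=load('e_side')[0];save('e_sidez.png',im[120:200,210:290],7)
im,d,K,T=load('e_wrist');P=cloud(d,K,T)
near=(np.abs(P[...,0]-.5515)<.05)&(np.abs(P[...,1]-.029)<.05)
u=np.indices(d.shape)[1]
k=near&(P[...,2]>.143)&(P[...,2]<.155)&(u>225)&(u<276);q=P[k];print('bowtop',np.median(q[:,2]),cv2.minAreaRect(q[:,:2].astype(np.float32)))
for a,b in [(.0765,.084),(.09,.097)]:
    q=P[near&(P[...,2]>a)&(P[...,2]<b)];print(len(q),np.median(q[:,2]))
```

```text
[0.55154923 0.02788631 0.10989597] 0.009328910101113272 [-3.68921662 -3.63473176 16.14941279] [-0.96127432  0.64269662  0.1247309 ] [-0.4   0.46  0.34  1.92 -0.21  0.8  -1.38]
-98.92389147053518
bowtop 0.1482331312098783 ((0.5531187057495117, 0.030623218044638634), (0.02045123092830181, 0.033398162573575974), 85.5896987915039)
1068 0.07958686126350333
756 0.09337015204716596
```

View pics/e_wrist.png

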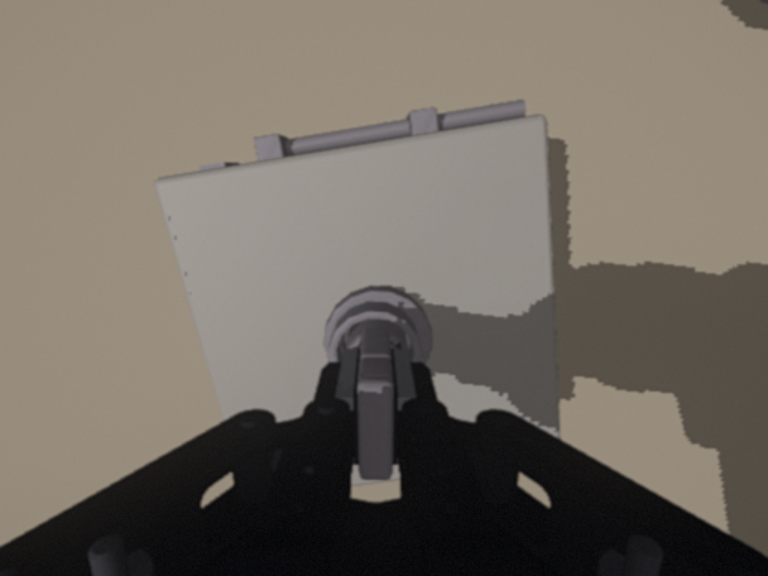

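View pics/e_sidez.png

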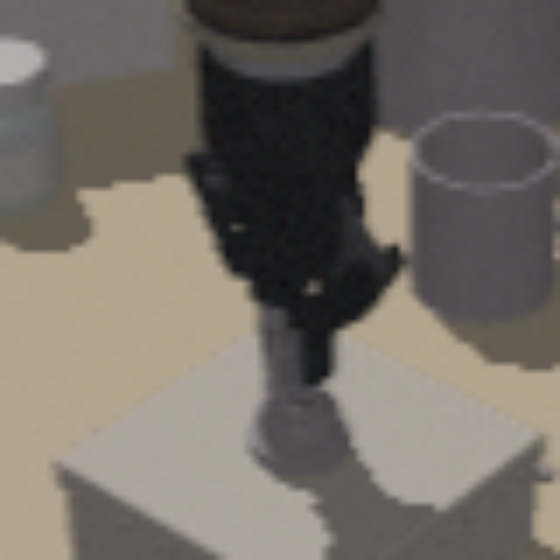

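The key is at 98.9°; minus 7.4° of play that puts the plug at about 1.6 rad, the stop. The flange is still home, the rings are at 0.080 and 0.094, and the bolt has slid out. Handing in.

Run:
```python
from plant import bot
print(bot.finish_job()); s=bot.observe();print(s['time'],s['tcp_pos'],s['torque'],s['gripper_width'])
```

```text
the job is handed in; nothing more can be done
None
the job is handed in; nothing more can be done
```

The job is handed in at about 19.5 s of the 67 s, with the gripper still holding the key turned. The hand-in reports no verdict, so what follows rests on my own measurements.

- **Rings:** I lowered the wide ring onto the lid and the narrow one onto it. Their tops measured 0.080 m and 0.094 m, as they should, with both centres within about 1.5 mm of the barrel axis.
- **Key in the lock:** The rectangular-bow key went in until it stopped at about 21 N, and its bow height matches the flange sitting on the barrel. It went in without a wiggle. I saw no clear pin resistance before the stop.
- **Turn:** I turned the gripper 98.9° clockwise. Allowing for the key's play, the plug should be near its 1.6 rad stop, but I could not read the joint directly. The moment was 0.125 N m, in line with the return spring, and the bolt had slid out.
- **Grip:** The last command set a 60 N squeeze, and the fingers were 9.3 mm apart on the 10 mm bow. A residual down-push of about 16 N and about 5 N sideways remained, well under the limits.
- **Spare key and bystanders:** I never touched them. I took no final picture of the spare key, so that is unconfirmed.

Position readings from different views disagreed by about 1 mm, within the stated calibration. No check failed.

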